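Shut and latch the hatch of the light control box

ROBOT

A 6-joint arm with a two-finger parallel gripper is mounted at the origin on the work surface. World frame = base frame: x ahead of the robot, y to its left, z up, the work surface at z = 0. Lengths are in m, angles in rad, forces in N, time in s.
With the tool pointing down it reaches from about 0.35 to 0.775 m from the base axis. Payload 7.3 kg.
Tool frame: the origin (TCP) lies on the centre line of the jaws, within the pads' length; the fingertips stand 17 mm ahead of it and the grasp point (between the pads) lies 2 mm behind it (robot.tip_extent is the distance from the TCP to the fingertips, in m); z points along the fingers, y is the line along which they close (so a half turn about z gives the same grasp; the last joint's range is limited). The gripper opens to 92 mm and grips with 3 to 60 N. Pads are 19 mm wide; open, the fingers measure 130 mm over their backs; the gripper's body (75 mm by 190 mm) begins 47 mm behind the grasp point.
Start: joints at [-1.32, 0.342, 1.524, -0, 1.275, -0.146], TCP at [0.203, -0.484, 0.244] pointing down, gripper open.
Joint ranges: [-2.53, 2.53], [-0.77, 2.02], [0.04, 2.7], [-1, 4.14], [0.28, 2.66], [-3.11, 3.11]. Speed limits (rad/s): [2.57, 2.57, 3.14, 3.14, 3.14, 3.14].

INTERFACE

Orientations are given as [roll, pitch, yaw] about the fixed x, y, z axes, in that order (R = Rz(yaw) Ry(pitch) Rx(roll)).
In Python, from cell import robot gives the robot as it stands.
- The arm moves only by the tool step_arm, never from a script. Its argument "motion" is a list of rows, each a list of 2 entries, a list of its own where there are three numbers: the shift along the tool's x, y, z in units of 60 mm (1.0 is 60 mm), then the turn about the tool's z in rad. In form: [[[x, y, z], spin], ...]. A call has 1 to 10 rows; each row is the pose to reach, as a shift and turn from the pose commanded when the call began, along the tool's axes at that moment; what a row does not reach only later rows make up. A row lasts 1/8 s, in which the tool goes at most 62.5 mm and 10.7 degrees, less where a joint would pass 70% of its speed; a pose out of reach is approached as far as the arm can. A call with a gripper value outside its range is refused whole. "hand" is the closure in counts, from 0 (fully open) to 255 (shut), set as the call begins (left out, the last holds). The fingers move at their own pace and stop on an object; "squeeze" is the grip in N (left out, the last holds). Time passes only in rows, so rows that repeat a pose let the fingers close. It gives the time, the measured TCP pose, the force, the opening and the grip force at its end, in the units of the state.
- robot.observe(): the state, without advancing time (a new reading comes with each control period).
- robot.read_camera(name): name is "scene" or "top" or "wrist"; returns a dict with "pixels" (420x560x3 uint8, red, green, blue), "intrinsics" (3x3 intrinsics, pixels), "xyz" and "rotation" of the camera in the world; the wrist camera has in their place "T_tool_cam" (4x4, takes a point from camera to tool coordinates, whose origin is the TCP and whose axes are the flange's). Camera axes: x right, y up, looking along -z (the intrinsics and any distortion apply to the point x, -y, -z); pixel columns grow to the right and rows downward; lengths in m; the calibration is good to about 2 mm. A picture is of the moment at which its call begins: read the wrist's pose just before it. There is no depth.
- robot.hand_in(): hands the job in; it is judged then, once.
The state is a dict: "time": time; "qpos": joint angles; "qvel": joint speeds; "joint_efforts": joint torques, N m; "tool_pos": TCP position; "tool_rot": TCP orientation; "contact_force": force on the tool from outside, world axes, zero at the start; "torque": the same for the moment, N m; "opening": finger opening in m; "grip_force": force on a finger pad.
Only numpy, scipy, OpenCV 4.12 (cv2) and the standard library are available. Lean on these libraries where they do the work, as an engineer would, in place of code of your own. Each camera call takes 0.05 s, during which the arm holds its last target. There are 200 camera calls.

TASK

The hatch on top of the grey control box stands ajar: push it shut, then press it down against its gasket while you turn the wing knob clockwise, so that the tongue under it swings beneath the box's front frame edge and comes up snug against the hidden stop there. Feel for the stop, neither press nor turn hard, then let go: the hatch must stay down, held by the tongue. Leave the glassware and the other things about the box where they are.

Things in the scene. Friction and masses are not known exactly. Their poses are not given: they have to be found in the camera images.
- box: grey painted control box fixed on the bench, 280 (x) x 340 (y) x 100 mm high; origin at the centre of its underside, x towards its back (hinge side), y to its left, z up. The hatch covers the middle of its top; left and right of it are flat decks on which small things stand. The opening under the hatch runs from x = -95 to 100 mm, y = -70 to 70 mm.
- frame_edge: the front frame edge, fixed part of the box, same origin and axes as the box: an 8 mm thick strip of its top at x = -140 to -95 mm, z = 92 to 100 mm, under which the tongue swings. A rubber gasket strip along y at x = -112 mm stands 8 mm above it and gives way at about 1 N per mm.
- hinge_line (a point): middle of the hatch's hinge axis, at the box's (x, y, z) = (110, 0, 102.5) mm, in the middle of the plate's thickness; the axis runs along the box's y
- hatch (a joint): angle of the hatch in rad: 0 flat on the frame, positive with its front edge raised; starts at 0.3 to 0.55. Balanced and slightly stiff (0.2 N m), it stays where left. Pushed down and let go it rests on the gasket at 0.025 to 0.04. For the tongue to pass below the frame edge it must be pressed below about 0.012 (6 to 7 N down on the knob); it lies on the frame with about 10 N.
- panel: the hatch's aluminium plate with all it carries, 225 x 170 x 5 mm; origin on the hinge line, x, y, z like the box's when shut: the plate runs from x = -5 to -230 mm, y = -85 to +85 mm, z = -2.5 to +2.5 mm. The knob's axis is at x = -191 mm, y = 0.
- knob (a joint): turn of the wing knob in rad, growing clockwise seen from above. At 0 wing and tongue lie along the box's y, the tongue pointing to -y; at 1.57 the tongue points to the box's front (-x). It starts between -0.1 and 0.1 and turns with about 0.04 N m of friction. The tongue starts to come under the frame edge at about 0.25.
- wing_top (a point): top of the wing, on the knob's axis; z along the axis, y along the wing. The black plastic wing is 52 mm long (y), 9 mm thick (x), 26 mm high; it stands on a round flange of 31 mm radius, 8 mm thick, that turns with it and may be pressed on. The flange's top is 26 mm below this point, the plate's top 34 mm.
- tongue: steel tongue on the knob's shaft under the hatch, turning with the wing and parallel to it (towards its -y): 32 mm long from the axis, 12 mm wide, 6 mm thick, its upper face 10.5 mm below the plate's underside, so 2.5 mm below the frame edge when the hatch lies flat; origin on the knob's axis at the plate's upper face
- stop_bracket: bracket under the knob inside the box, origin on the knob's axis at the box's underside; carries a sprung rubber post 25 mm from the axis that stops the tongue beneath the frame edge, clamped elsewhere each time: met at a knob angle of 0.8 to 1.35. It is felt as torque rising by 4 N m per rad beyond the knob's friction; snug is 0.08 to 0.28 N m (3 to 11 N on the post).
- flask_a: stoppered conical flask of amber glass, 84 mm wide, 158 mm high, origin under its centre; leave alone
- flask_b: stoppered conical flask of clear glass, 72 mm wide, 138 mm high, origin under its centre; leave alone
- jar: clear jar, 64 mm wide, 90 mm high, origin under its centre; leave alone
- stopper: loose cork stopper on the box's left deck, 32 mm wide, 26 mm high, origin under its centre; leave alone
- filter_disc: white air filter disc with a spout on the box's right deck, 42 mm wide, 30 mm high, origin under its centre; leave alone
- dish_stack: stack of flat clear culture dishes, 90 mm wide, 39 mm high, origin under its centre; leave alone

How it is judged:
On the way, in this order (a step that is already met when the one before it is completed fails the run):
1. the hatch is pushed down onto its gasket (below 0.06 rad) with the tongue still clear of the frame edge (knob below 0.3 rad) (value of joint hatch below 0.06 rad and value of joint knob below 0.3 rad), for 0.1 s.
2. hatch down (below 0.022 rad), the tongue is turned beneath the frame edge (knob beyond 0.75 rad) and bears on its stop with more than 2.5 N (value of joint hatch below 0.022 rad and value of joint knob above 0.75 rad and contact force between tongue and stop_bracket above 2.5 N), for 0.1 s.
At the end, for the whole second after the job is handed in: the hatch is let go and at rest below 0.022 rad, held down by the tongue, with the knob between 0.7 and 1.7 rad so that the tongue lies well beneath the front frame edge (value of joint hatch between -0.015 and 0.022 rad and value of joint knob between 0.7 and 1.7 rad and linear speed of panel below 0.01 m/s); the robot touches nothing.
It fails at once if the hatch with its knob and tongue is pressed or forced on the box with more than 25 N (contact force between panel and box above 25 N).
It fails at once if the tongue is forced against its stop with more than 12 N (contact force between tongue and stop_bracket above 12 N).
It fails at once if a bystander is moved more than 20 mm (distance of any of flask_a, flask_b, jar, stopper, filter_disc, dish_stack from where it was at the start of the episode above 0.02 m).
It also fails if it takes over 70 s, if anything falls off the work surface, if the arm or the gripper's body presses on something with over 40 N, if the wrist force passes 120 N, or if a joint passes its speed limit or range.

## Working session

There is one attempt and no reset: what is moved stays moved. The work goes in short steps, Python scripts to look and compute and a tool call to move; the robot and the scene stay as the last step left them, time stands still between calls to the robot, and variables do not carry over. Pictures are saved under pics/ and viewed, at most 10 in all, crops included, and the job is handed in when it is done.

Besides the shell and the picture viewer there is one more tool, called after "Request:" by a JSON object that holds its "method" and its "body", one argument or row to a line. step_arm: Moves the arm, as the interface text tells. Its arguments: {"type":"object","properties":{"motion":{"type":"array"},"hand":{"type":"number"},"squeeze":{"type":"number"}},"required":["motion"]}

```bash
mkdir -p pics; ls
cat > h.py <<'E'
import numpy as np, cv2
from cell import robot
def snap(n,f):
    c=robot.read_camera(n); cv2.imwrite('pics/'+f,c['pixels'][:,:,::-1]); return c
def wcam(c,s=None):
    if 'xyz' in c: return np.array(c['intrinsics']),np.array(c['xyz']),np.array(c['rotation'])
    from scipy.spatial.transform import Rotation as R
    Rt=R.from_euler('xyz',s['tool_rot']).as_matrix(); T=np.array(c['T_tool_cam'])
    return np.array(c['intrinsics']),np.array(s['tool_pos'])+Rt@T[:3,3],Rt@T[:3,:3]
def ray(cam,u,v):
    K,p,Rm=cam; d=np.linalg.inv(K)@[u,v,1]; d=Rm@(d*[1,-1,-1]); return p,d
def onz(cam,u,v,z):
    p,d=ray(cam,u,v); return p+d*(z-p[2])/d[2]
def proj(cam,P):
    K,p,Rm=cam; q=Rm.T@(np.array(P)-p); q=K@(q*[1,-1,-1]); return q[:2]/q[2]
E
python3 - <<'E'
from h import *
a=snap('scene','s.png');b=snap('top','t.png')
for c in(a,b): print(c['xyz'],np.round(c['rotation'],3).tolist(),np.round(c['intrinsics'],1).tolist(), c.keys())
print(robot.observe())
i=np.hstack([a['pixels'],b['pixels']])
E
```

```text
pics
[ 1.02264672 -0.66026998  0.88988055] [0.818, 0.008, 0.624] [[452.1, 0.0, 289.0], [0.0, 452.1, 209.9], [0.0, 0.0, 1.0]] dict_keys(['pixels', 'intrinsics', 'xyz', 'rotation'])
[ 0.36658847 -0.02513828  1.33818452] [0.144, 0.006, -1.581] [[442.2, 0.0, 280.5], [0.0, 442.2, 207.0], [0.0, 0.0, 1.0]] dict_keys(['pixels', 'intrinsics', 'xyz', 'rotation'])
{'time': 0.1, 'qpos': array([-1.31997598e+00,  3.42636497e-01,  1.52490324e+00, -3.46375141e-05,
        1.27540733e+00, -1.45991686e-01]), 'qvel': array([-0.0004143 , -0.00029693, -0.00192991,  0.00059302, -0.00163132,
       -0.00058078]), 'joint_efforts': array([ 1.39038126e-03, -4.32003307e+01, -2.44694817e+01,  7.19160866e-02,
        5.26016636e-02, -4.74628132e-05]), 'tool_pos': array([ 0.20283301, -0.48387102,  0.24312941]), 'tool_rot': array([-3.14024783e+00, -1.64259438e-04,  3.96822030e-01]), 'contact_force': array([-0.80287287, -0.30069086, -0.09994604]), 'torque': array([ 0.03040229,  0.022265  , -0.04682782]), 'grip_force': 0.0, 'opening': 0.09197632344893616}
```

View pics/t.png

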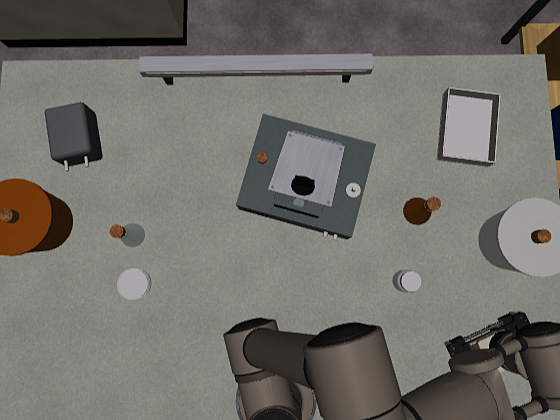

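View pics/s.png

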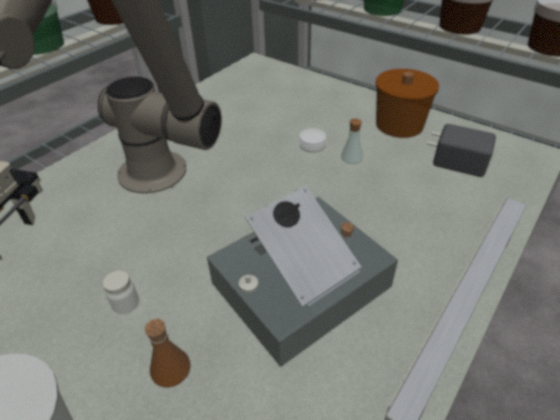

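The top view shows the box's top corners at about (264,114), (375,143), (350,238) and (238,208), with the knob at (303,185). In the scene view the knob is at (287,213) and the hatch is raised with its hinge at the far right.

```bash
python3 - <<'E'
s=open('h.py').read()
s=s.replace("from cell import robot","from cell import robot\nfrom scipy.spatial.transform import Rotation as R").replace("np.array(c['rotation'])","R.from_euler('xyz',c['rotation']).as_matrix()")
s+='''
def tri(c1,uv1,c2,uv2):
    A=[];b=[]
    for c,uv in((c1,uv1),(c2,uv2)):
        p,d=ray(c,*uv); d=d/np.linalg.norm(d); M=np.eye(3)-np.outer(d,d); A.append(M); b.append(M@p)
    A=np.vstack(A);b=np.hstack(b); x=np.linalg.lstsq(A,b,rcond=None)[0]; return x,np.linalg.norm(A@x-b)
'''
open('h.py','w').write(s)
E
python3 - <<'E'
from h import *
a=robot.read_camera('scene');b=robot.read_camera('top')
A=wcam(a);B=wcam(b)
P=np.array([onz(B,u,v,.1) for u,v in((264,114),(375,143),(350,238),(238,208))])
print(P.round(3)); c=P.mean(0); 
print('c',c, 'edges',[np.linalg.norm(P[i]-P[i-1]) for i in range(4)])
v=(P[0]+P[1]-P[2]-P[3]); w=(P[0]+P[3]-P[1]-P[2]); print(np.arctan2(v[1],v[0]),np.arctan2(-w[0],w[1]))
# knob black blob centroid
for cam,im,box in((A,a,(265,195,310,232)),(B,b,(285,170,322,200))):
    x0,y0,x1,y1=box; m=im['pixels'][y0:y1,x0:x1].max(2)<45
    ys,xs=np.nonzero(m); print(len(xs),xs.mean()+x0,ys.mean()+y0, xs.min()+x0,xs.max()+x0)
print(tri(A,(287,213),B,(303,185)))
for z in(.1,):print([proj(A,p).round() for p in P])
for n in('s','t'):
    im=cv2.imread(f'pics/{n}.png'); im=im[180:370,190:410] if n=='s' else im[95:255,225:390]
    cv2.imwrite(f'pics/{n}c.png',cv2.resize(im,None,fx=3,fy=3,interpolation=2))
E
```

```text
Traceback (most recent call last):
  File "h.py", line 7, in wcam
    if 'xyz' in c: return np.array(c['intrinsics']),np.array(c['xyz']),R.from_euler('xyz',c['rotation']).as_matrix()
                                                                       ^
UnboundLocalError: cannot access local variable 'R' where it is not associated with a value
```

```bash
sed -i '/^    from scipy/d' h.py
python3 - <<'E'
from h import *
a=robot.read_camera('scene');b=robot.read_camera('top')
A=wcam(a);B=wcam(b)
P=np.array([onz(B,u,v,.1) for u,v in((264,114),(375,143),(350,238),(238,208))])
print(P.round(3)); c=P.mean(0); 
print('c',c, 'edges',[np.linalg.norm(P[i]-P[i-1]) for i in range(4)])
v=(P[0]+P[1]-P[2]-P[3]); w=(P[0]+P[3]-P[1]-P[2]); print(np.arctan2(v[1],v[0]),np.arctan2(-w[0],w[1]))
for cam,im,box in((A,a,(265,195,310,232)),(B,b,(285,170,322,200))):
    x0,y0,x1,y1=box; m=im['pixels'][y0:y1,x0:x1].max(2)<45
    ys,xs=np.nonzero(m); print(len(xs),xs.mean()+x0,ys.mean()+y0, xs.min()+x0,xs.max()+x0)
print(tri(A,(287,213),B,(303,185)))
for z in(.1,):print([proj(A,p).round() for p in P])
im=b['pixels'][95:255,225:390,::-1]
cv2.imwrite('pics/tc.png',cv2.resize(im,None,fx=3.5,fy=3.5,interpolation=2))
E
```

```text
[[ 0.82   0.026  0.1  ]
 [ 0.729 -0.294  0.1  ]
 [ 0.456 -0.213  0.1  ]
 [ 0.544  0.101  0.1  ]]
c [ 0.63733337 -0.09478094  0.1       ] edges [np.float64(0.28630403053205455), np.float64(0.33271737451731415), np.float64(0.28512959792035364), np.float64(0.32606140839253833)]
-0.2767292217952568 -0.2762212607305837
51 287.2549019607843 211.31372549019608 279 296
357 302.4341736694678 185.20448179271708 291 314
(array([ 0.58956952, -0.07808996,  0.20120359]), np.float64(0.00211988050951268))
[array([396., 260.]), array([280., 341.]), array([206., 255.]), array([313., 196.])]
```

View pics/tc.png

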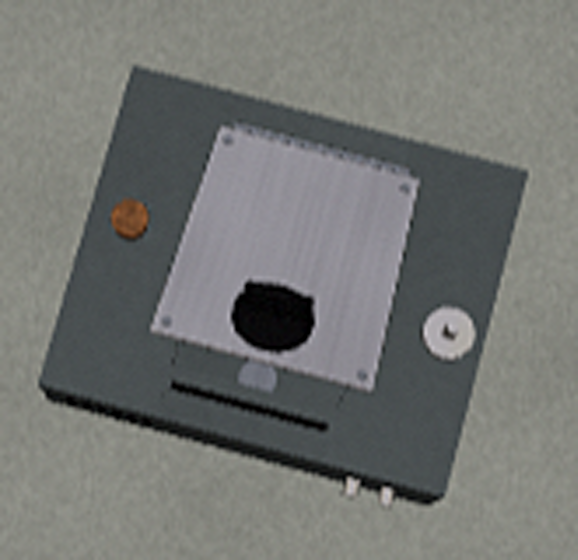

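The crop shows the hinge at the upper right edge of the hatch, the knob at (273,317) and the latch slot on the front frame. Box yaw is about -0.277 rad and the hatch is near 0.4 rad. I'll move above the knob, with the jaws closing along the box's x.

Request:
{"method": "step_arm", "body": {
  "motion": [
    [[0.85,-0.37,-0.5],-0.1],
    [[1.7,-0.75,-1.0],-0.25],
    [[2.55,-1.1,-1.45],-0.4],
    [[3.4,-1.5,-1.45],-0.55],
    [[4.3,-1.9,-1.45],-0.7],
    [[5.2,-2.3,-1.45],-0.85],
    [[6.1,-2.7,-1.45],-0.9],
    [[7.0,-3.1,-1.45],-0.9],
    [[7.8,-3.45,-1.45],-0.9],
    [[8.4,-3.7,-1.45],-0.9]
  ],
  "hand": 0,
  "squeeze": 15
}}

```text
time: 1.55
tool_pos: [0.5831, -0.0827, 0.3305]
tool_rot: [-3.141, -0.0, 1.298]
contact_force: [0.5, -1.7, 1.0]
opening: 0.092
grip_force: 0.0
```

Run:
```python
from h import *
s=robot.observe(); print(s['tool_pos'],s['tool_rot'],s['qpos'],s['contact_force'],s['torque'])
c=snap('wrist','w1.png'); print(c['T_tool_cam'],c['intrinsics'])
```

```text
[ 0.58312514 -0.08265821  0.33045845] [-3.14139458e+00 -1.28767941e-05  1.29832776e+00] [-2.70907076e-01  4.17887436e-01  1.17269495e+00  1.31885975e-05
  1.55120832e+00  1.56123121e-03] [ 0.50830872 -1.66676415  0.99840518] [-0.04324176 -0.01066651 -0.04152316]
[[-4.55031951e-04  9.65677073e-01  2.59745227e-01  6.98120316e-02]
 [ 9.99999705e-01  6.00045912e-04 -4.79003079e-04  7.41984780e-04]
 [-6.18421353e-04  2.59744932e-01 -9.65677062e-01 -1.40766633e-01]
 [ 0.00000000e+00  0.00000000e+00  0.00000000e+00  1.00000000e+00]] [[362.93189615   0.         278.91529687]
 [  0.         362.93189615 210.62743642]
 [  0.           0.           1.        ]]
```

View pics/w1.png

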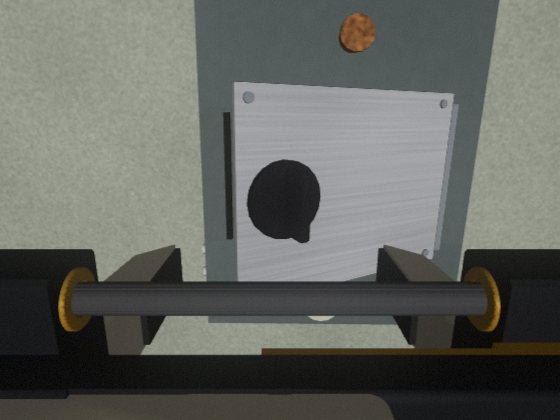

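The wrist view shows the flange centred near (284,200), the wing's near end at (303,240), the cork at (357,32), and the box front edge at column 197–208. The plate corner screws are at (248,97), (444,104) and (428,253).

Run:
```python
from h import *
b=robot.read_camera('top'); B=wcam(b)
P=np.array([onz(B,u,v,.1) for u,v in((263.6,114.1),(375.6,144.4),(350.7,235.6),(236.4,205))])
print('edges',[round(np.linalg.norm(P[i]-P[i-1]),4) for i in range(4)])
c=P.mean(0);v=(P[0]+P[1]-P[2]-P[3]); w=(P[0]+P[3]-P[1]-P[2]); yaw=(np.arctan2(v[1],v[0])+np.arctan2(-w[0],w[1]))/2
print(c,yaw)
s=robot.observe(); w=robot.read_camera('wrist'); W=wcam(w,s)
im=w['pixels']; g=im.astype(float)
# front box edge in wrist: left edge rows 20..230 ; bluish dark vs green
for r in(30,120,200):
    row=g[r].mean(1); d=np.convolve(row,[1,1,1,-1,-1,-1],'valid'); 
    l=150+np.argmin(-abs(d[150:225]))+3-.5; q=455+np.argmin(-abs(d[455:530]))+3-.5
    print(r,l,q,onz(W,l,r,.1)[:2].round(4),onz(W,q,r,.1)[:2].round(4))
m=(im.max(2)<50).astype(np.uint8); m[:150]=0;m[245:]=0;m[:,:240]=0;m[:,330:]=0
cs,_=cv2.findContours(m,0,1); k=max(cs,key=cv2.contourArea); print(cv2.minEnclosingCircle(k),cv2.contourArea(k),cv2.boundingRect(k))
Rb=R.from_euler('z',yaw).as_matrix(); o=np.array([c[0],c[1],0])
for a in(.3,.35,.4,.45,.5):
    Rh=R.from_euler('y',a).as_matrix()
    f=lambda p:o+Rb@(np.array([.11,0,.1025])+Rh@np.array(p))
    print(a,[proj(W,f(p)).round().astype(int).tolist() for p in((-.191,0,.0105),(-.191,-.031,.0105),(-.191,.031,.0105),(-.191,-.026,.0365),(-.23,.085,.0025),(-.23,-.085,.0025))],f((-.191,0,.0365)).round(3))
```

```text
edges [np.float64(0.2786), np.float64(0.3364), np.float64(0.2745), np.float64(0.3331)]
[ 0.64004838 -0.0942818   0.1       ] -0.2860433989023098
30 194.5 495.5 [0.5473 0.0787] [0.8179 0.0038]
120 198.5 480.5 [5.246e-01 5.000e-04] [ 0.7939 -0.0741]
200 202.5 468.5 [ 0.5024 -0.0779] [ 0.7713 -0.1524]
((289.5, 203.5), 42.80780792236328) 4477.0 (247, 162, 73, 83)
0.3 [[264, 193], [264, 228], [264, 157], [272, 232], [214, 87], [219, 286]] [ 0.581 -0.077  0.194]
0.35 [[268, 196], [268, 232], [268, 158], [278, 235], [216, 86], [222, 292]] [ 0.585 -0.078  0.202]
0.4 [[273, 198], [272, 235], [273, 160], [285, 239], [220, 85], [225, 298]] [ 0.59 -0.08  0.21]
0.45 [[278, 201], [278, 238], [279, 161], [293, 243], [224, 84], [229, 304]] [ 0.596 -0.081  0.218]
0.5 [[285, 203], [284, 242], [285, 163], [302, 247], [230, 83], [234, 311]] [ 0.602 -0.083  0.226]
```

Request:
{"method": "step_arm", "body": {
  "motion": [
    [[0,0.2,0],0.18],
    [[0.02,0.4,0],0.36],
    [[0.04,0.6,0],0.54],
    [[0.06,0.8,0],0.72],
    [[0.07,1.0,0],0.9],
    [[0.07,1.0,0.3],1.08],
    [[0.07,1.0,0.7],1.26],
    [[0.07,1.0,1.2],1.44],
    [[0.07,1.0,1.6],1.58],
    [[0.07,1.0,1.9],1.58]
  ],
  "hand": 255
}}

```text
time: 2.95
tool_pos: [0.6397, -0.0983, 0.2157]
tool_rot: [3.141, 0.001, -0.286]
contact_force: [-0.6, -0.1, 0.1]
opening: 0.0006
grip_force: 0.0
```

Run:
```python
from h import *
s=robot.observe(); print(s['tool_pos'],s['tool_rot'],s['contact_force'],s['torque'],s['opening'])
a=robot.read_camera('scene')['pixels'][150:370,180:420,::-1]
cv2.imwrite('pics/s2.png',cv2.resize(a,None,fx=2.4,fy=2.4,interpolation=2))
```

```text
[ 0.63968006 -0.09826181  0.21568588] [ 3.14098960e+00  1.42727079e-03 -2.86246183e-01] [-0.55154257 -0.14261018  0.12074627] [ 0.04886024  0.03821579 -0.00574436] 0.0005739202741639254
```

View pics/s2.png

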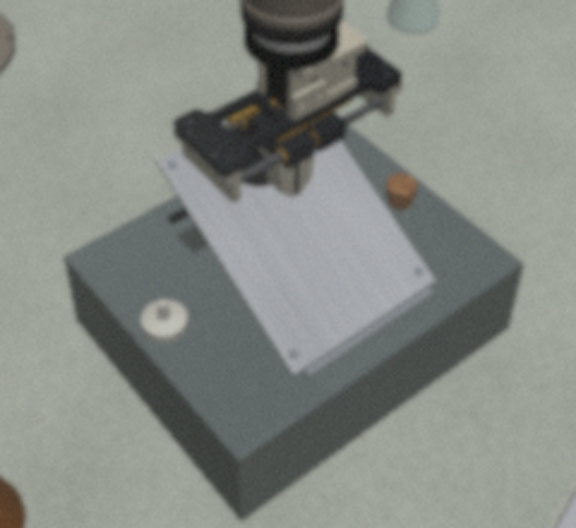

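The view shows the closed fingers just above the plate behind the knob, clear of everything. Now descending.

Request:
{"method": "step_arm", "body": {
  "motion": [
    [[0,0,0.15],0],
    [[0,0,0.3],0],
    [[0,0,0.45],0],
    [[0,0,0.6],0],
    [[0,0,0.75],0],
    [[0,0,0.9],0],
    [[0,0,0.9],0]
  ]
}}

```text
time: 3.88
tool_pos: [0.6404, -0.0967, 0.1615]
tool_rot: [3.141, 0.002, -0.283]
contact_force: [0.3, 0.7, 0.4]
opening: 0.0005
grip_force: 0.0
```

Request:
{"method": "step_arm", "body": {
  "motion": [
    [[0,0,0.1],0],
    [[0,0,0.2],0],
    [[0,0,0.3],0],
    [[0,0,0.4],0],
    [[0,0,0.5],0],
    [[0,0,0.55],0]
  ]
}}

```text
time: 4.62
tool_pos: [0.6407, -0.0968, 0.1291]
tool_rot: [3.141, 0.001, -0.283]
contact_force: [-0.4, 0.7, 1.5]
opening: 0.0006
grip_force: 0.4
```

Run:
```python
from h import *
s=robot.observe(); print(s['tool_pos'],s['contact_force'],s['torque'])
a=robot.read_camera('scene')['pixels'][150:370,180:420,::-1]
cv2.imwrite('pics/s3.png',cv2.resize(a,None,fx=2.4,fy=2.4,interpolation=2))
```

```text
[ 0.64068192 -0.09682704  0.12911618] [-0.41636673  0.72595831  1.53386358] [0.08409129 0.06817004 0.03191444]
```

View pics/s3.png

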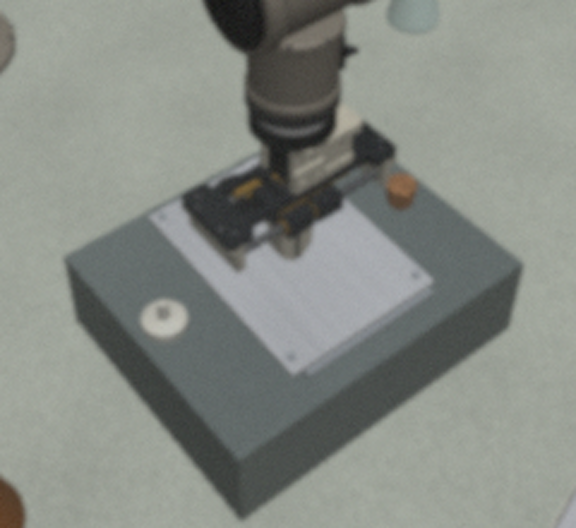

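The hatch is now almost flat. I'll press on in small steps until the gasket is felt.

Request:
{"method": "step_arm", "body": {
  "motion": [
    [[0,0,0.02],0],
    [[0,0,0.04],0],
    [[0,0,0.06],0],
    [[0,0,0.06],0]
  ]
}}

```text
time: 5.18
tool_pos: [0.6409, -0.0969, 0.1261]
tool_rot: [3.142, -0.0, -0.283]
contact_force: [-0.6, -0.0, 1.0]
opening: 0.0005
grip_force: 0.2
```

Request:
{"method": "step_arm", "body": {
  "motion": [
    [[0,0,0.02],0],
    [[0,0,0.04],0],
    [[0,0,0.04],0]
  ]
}}

```text
time: 5.55
tool_pos: [0.6409, -0.0969, 0.1243]
tool_rot: [3.141, -0.0, -0.283]
contact_force: [-2.7, 1.0, 5.6]
opening: 0.0007
grip_force: 2.7
```

Request:
{"method": "step_arm", "body": {
  "motion": [
    [[0,0,-0.6],0],
    [[0,0,-1.2],-0.1],
    [[-0.1,0,-1.7],-0.27],
    [[-0.4,0,-2.0],-0.45],
    [[-0.7,-0.02,-2.1],-0.63],
    [[-1.0,-0.04,-2.1],-0.81],
    [[-1.33,-0.04,-2.1],-0.99],
    [[-1.33,-0.04,-2.1],-1.17],
    [[-1.33,-0.04,-2.1],-1.35],
    [[-1.33,-0.04,-2.1],-1.53]
  ],
  "hand": 0
}}

```text
time: 6.8
tool_pos: [0.5649, -0.0723, 0.2496]
tool_rot: [3.141, 0.0, 1.253]
contact_force: [0.1, -0.4, 0.5]
opening: 0.0912
grip_force: 0.0
```

Request:
{"method": "step_arm", "body": {
  "motion": [
    [[0,0,0],-0.05],
    [[0,0,0],-0.05]
  ]
}}

```text
time: 7.05
tool_pos: [0.5649, -0.0723, 0.2495]
tool_rot: [3.142, 0.0, 1.296]
contact_force: [-0.2, -0.6, 0.1]
opening: 0.0916
grip_force: 0.0
```

Run:
```python
from h import *
s=robot.observe(); print(s['tool_pos'],s['tool_rot'],s['contact_force'],s['torque'],s['opening'])
c=snap('wrist','w2.png'); W=wcam(c,s)
im=c['pixels']; g=im.astype(float)
for r in(60,120,170):
    row=g[r].mean(1); d=abs(np.convolve(row,[1,1,1,-1,-1,-1],'valid')); print(r,[(i+2.5,int(d[i])) for i in np.argsort(-d)[:12]])
print(proj(W,(.5646,-.0725,.139)),proj(W,(.5646,-.0725,.116)))
```

```text
[ 0.5649347  -0.07228996  0.24950963] [3.14159096e+00 6.03721081e-05 1.29616084e+00] [-0.20945501 -0.6122959   0.05400614] [-0.01913202 -0.03945958  0.03620698] 0.09157660976925158
60 [(np.float64(199.5), 141), (np.float64(200.5), 135), (np.float64(198.5), 95), (np.float64(201.5), 80), (np.float64(197.5), 42), (np.float64(31.5), 26), (np.float64(202.5), 25), (np.float64(39.5), 24), (np.float64(4.5), 21), (np.float64(32.5), 21), (np.float64(5.5), 21), (np.float64(40.5), 21)]
120 [(np.float64(521.5), 199), (np.float64(226.5), 176), (np.float64(522.5), 174), (np.float64(227.5), 160), (np.float64(202.5), 137), (np.float64(520.5), 125), (np.float64(225.5), 119), (np.float64(203.5), 113), (np.float64(201.5), 105), (np.float64(533.5), 104), (np.float64(532.5), 103), (np.float64(525.5), 102)]
170 [(np.float64(297.5), 283), (np.float64(296.5), 244), (np.float64(258.5), 244), (np.float64(259.5), 238), (np.float64(298.5), 214), (np.float64(512.5), 212), (np.float64(257.5), 193), (np.float64(227.5), 190), (np.float64(513.5), 180), (np.float64(260.5), 180), (np.float64(228.5), 175), (np.float64(295.5), 155)]
[277.34228735 214.00419122] [277.44745766 206.07794092]
```

View pics/w2.png

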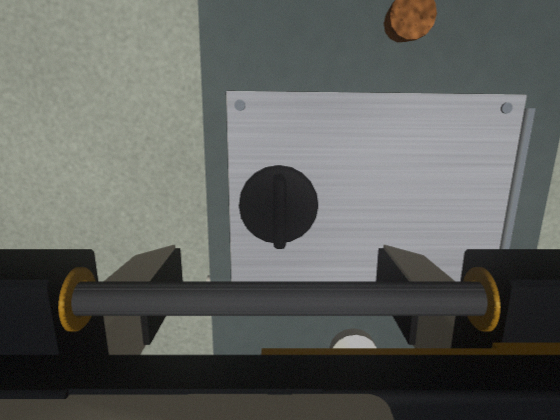

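The wrist view shows the hatch down with the flange centred at (278,204), within 1 mm of prediction, and the wing aligned with the box's y. Descending to straddle the wing, then gripping gently.

Request:
{"method": "step_arm", "body": {
  "motion": [
    [[0,0.01,0.4],0],
    [[0,0.01,0.9],0],
    [[0,0.01,1.4],0],
    [[0,0.01,1.7],0],
    [[0,0.01,1.82],0],
    [[0,0.01,1.82],0]
  ]
}}

```text
time: 7.85
tool_pos: [0.5655, -0.0725, 0.1405]
tool_rot: [-3.141, 0.0, 1.296]
contact_force: [0.4, -0.0, 0.6]
opening: 0.092
grip_force: 0.0
```

Request:
{"method": "step_arm", "body": {
  "motion": [
    [[0,0,0],0],
    [[0,0,0],0],
    [[0,0,0],0],
    [[0,0,0],0],
    [[0,0,0],0],
    [[0,0,0],0],
    [[0,0,0],0],
    [[0,0,0],0]
  ],
  "hand": 255,
  "squeeze": 8
}}

```text
time: 8.85
tool_pos: [0.5655, -0.0725, 0.1405]
tool_rot: [3.142, 0.0, 1.297]
contact_force: [-0.2, -0.1, 0.5]
opening: 0.0163
grip_force: 0.0
```

Run:
```python
from h import *
s=robot.observe(); print(s['tool_pos'],s['tool_rot'],s['contact_force'],s['torque'],s['opening'])
```

```text
[ 0.56549613 -0.07246241  0.14049009] [3.14157860e+00 9.86092432e-05 1.29679075e+00] [-0.15868233 -0.10864782  0.51670368] [-0.0524955  -0.0770017  -0.01528716] 0.016318577663095128
```

Request:
{"method": "step_arm", "body": {
  "motion": [
    [[0,0,0.02],0],
    [[0,0,0.04],0],
    [[0,0,0.05],0],
    [[0,0,0.05],0]
  ]
}}

```text
time: 9.35
tool_pos: [0.5647, -0.0722, 0.1374]
tool_rot: [-3.14, 0.0, 1.297]
contact_force: [-5.6, 1.0, 3.2]
opening: 0.0091
grip_force: 8.0
```

Request:
{"method": "step_arm", "body": {
  "motion": [
    [[0,-0.012,0.01],0],
    [[0,-0.012,0.025],0],
    [[0,-0.012,0.04],0],
    [[0,-0.012,0.04],0]
  ]
}}

```text
time: 9.85
tool_pos: [0.5644, -0.0721, 0.1353]
tool_rot: [-3.141, 0.0, 1.297]
contact_force: [-5.5, 0.6, 5.6]
opening: 0.0088
grip_force: 8.0
```

Request:
{"method": "step_arm", "body": {
  "motion": [
    [[0,-0.015,0.015],0],
    [[0,-0.03,0.03],0],
    [[0,-0.03,0.04],0],
    [[0,-0.03,0.04],0]
  ]
}}

```text
time: 10.35
tool_pos: [0.5642, -0.0721, 0.1338]
tool_rot: [3.138, -0.0, 1.297]
contact_force: [-3.3, 0.4, 7.9]
opening: 0.0087
grip_force: 8.0
```

Request:
{"method": "step_arm", "body": {
  "motion": [
    [[0,-0.01,0.01],0],
    [[0,-0.02,0.02],0],
    [[0,-0.02,0.02],0],
    [[0,-0.02,0.02],0]
  ],
  "squeeze": 20
}}

```text
time: 10.85
tool_pos: [0.564, -0.072, 0.1334]
tool_rot: [3.135, -0.0, 1.297]
contact_force: [-1.2, 0.0, 9.3]
opening: 0.0089
grip_force: 20.0
```

Run:
```python
from h import *
s=robot.observe(); print(s['tool_pos'],s['tool_rot'],s['contact_force'],s['torque'],s['opening'])
```

```text
[ 0.5640328  -0.07202578  0.13338045] [ 3.13530582e+00 -4.93228136e-05  1.29666971e+00] [-1.18484356  0.01514976  9.31711474] [0.0725975  0.13245288 0.02166807] 0.008924580370190845
```

Request:
{"method": "step_arm", "body": {
  "motion": [
    [[0,0,0],0.05],
    [[0,0,0],0.1],
    [[0,0,0],0.15],
    [[0,0,0],0.2],
    [[0,0,0],0.2]
  ]
}}

```text
time: 11.48
tool_pos: [0.564, -0.072, 0.1334]
tool_rot: [3.136, -0.001, 1.096]
contact_force: [-0.9, 0.4, 11.6]
opening: 0.0091
grip_force: 20.0
```

Run:
```python
from h import *
s=robot.observe(); print(s['tool_pos'],s['tool_rot'],s['contact_force'],s['torque'],s['opening'])
```

```text
[ 0.56398558 -0.0719817   0.13336771] [ 3.13557126e+00 -1.27981817e-03  1.09618841e+00] [-0.89705711  0.39911165 11.6478933 ] [ 0.05461782  0.18867203 -0.06383877] 0.00905878168722769
```

Request:
{"method": "step_arm", "body": {
  "motion": [
    [[0,0,0],0.07],
    [[0,0,0],0.14],
    [[0,0,0],0.21],
    [[0,0,0],0.28],
    [[0,0,0],0.35],
    [[0,0,0],0.4],
    [[0,0,0],0.4]
  ]
}}

```text
time: 12.35
tool_pos: [0.5639, -0.0719, 0.1333]
tool_rot: [3.137, -0.003, 0.696]
contact_force: [-1.8, 0.0, 11.5]
opening: 0.0088
grip_force: 20.0
```

Run:
```python
from h import *
s=robot.observe(); print(s['tool_pos'],s['tool_rot'],s['contact_force'],s['torque'],s['joint_efforts'][5])
```

```text
[ 0.56386957 -0.07193724  0.13333976] [ 3.13679436 -0.00337315  0.69619225] [-1.75823213  0.04838187 11.48906182] [0.07621645 0.33650778 0.01989849] 0.17138153314590454
```

Request:
{"method": "step_arm", "body": {
  "motion": [
    [[0,0,0],0.04],
    [[0,0,0],0.08],
    [[0,0,0],0.12],
    [[0,0,0],0.12]
  ]
}}

```text
time: 12.85
tool_pos: [0.5639, -0.0719, 0.1334]
tool_rot: [3.137, -0.004, 0.576]
contact_force: [-2.3, 1.1, 11.7]
opening: 0.0089
grip_force: 20.0
```

```bash
cat > o.py <<'E'
from h import *
s=robot.observe(); print(s['tool_pos'].round(4),s['tool_rot'].round(4),s['contact_force'].round(2),s['torque'].round(3),'j6',s['joint_efforts'][5].round(3),s['qpos'][5].round(4))
E
python3 o.py
```

```text
[ 0.5639 -0.0719  0.1334] [ 3.1372 -0.0039  0.5763] [-2.31  1.12 11.68] [ 0.084  0.297 -0.099] j6 0.125 0.7328
```

```bash
cat > o.py <<'E'
from h import *
T=[]
for i in range(8):
    s=robot.observe(); T.append(np.r_[s['contact_force'],s['torque'],s['joint_efforts'][5]]); robot.read_camera('top')
print(s['tool_rot'][2].round(4),s['qpos'][5].round(4),np.mean(T,0).round(3),'std tz',np.std(T,0)[5:].round(3))
E
python3 o.py
```

```text
0.5768 0.7323 [-0.836  1.149 10.876  0.098  0.316 -0.05  -0.012] std tz [0.036 0.054]
```

Request:
{"method": "step_arm", "body": {
  "motion": [
    [[0,0,0],0.03],
    [[0,0,0],0.06],
    [[0,0,0],0.06]
  ]
}}

```text
time: 13.62
tool_pos: [0.5639, -0.0719, 0.1334]
tool_rot: [3.137, -0.004, 0.516]
contact_force: [-1.1, -0.1, 10.1]
opening: 0.0087
grip_force: 20.0
```

```bash
python3 o.py
```

```text
0.5167 0.7924 [-1.215  0.828 10.622  0.107  0.335 -0.041 -0.019] std tz [0.025 0.04 ]
```

Request:
{"method": "step_arm", "body": {
  "motion": [
    [[0,0,0],0.02],
    [[0,0,0],0.04],
    [[0,0,0],0.04]
  ]
}}

```text
time: 14.4
tool_pos: [0.5639, -0.0719, 0.1334]
tool_rot: [3.138, -0.004, 0.477]
contact_force: [-1.4, 1.2, 10.7]
opening: 0.0087
grip_force: 20.0
```

```bash
sed -i 's/range(8)/range(4)/' o.py; python3 o.py
```

```text
0.4767 0.8323 [-1.026e+00  5.270e-01  1.108e+01  1.210e-01  3.520e-01  8.000e-03
  9.000e-03] std tz [0.024 0.036]
```

Request:
{"method": "step_arm", "body": {
  "motion": [
    [[0,0,0],0.02],
    [[0,0,0],0.04],
    [[0,0,0],0.04]
  ]
}}

```text
time: 14.98
tool_pos: [0.5639, -0.0719, 0.1334]
tool_rot: [3.138, -0.005, 0.437]
contact_force: [-2.3, 0.1, 11.3]
opening: 0.0087
grip_force: 20.0
```

```bash
python3 o.py
```

```text
0.4368 0.8723 [-1.5490e+00  9.0200e-01  1.0965e+01  1.1900e-01  3.1000e-01  4.0000e-03
  9.0000e-03] std tz [0.016 0.036]
```

Request:
{"method": "step_arm", "body": {
  "motion": [
    [[0,0,0],0.02],
    [[0,0,0],0.04],
    [[0,0,0],0.04]
  ]
}}

```text
time: 15.55
tool_pos: [0.5639, -0.0719, 0.1334]
tool_rot: [3.138, -0.005, 0.397]
contact_force: [-1.8, 0.4, 11.6]
opening: 0.0092
grip_force: 20.0
```

```bash
python3 o.py
```

```text
0.3968 0.9123 [-1.1680e+00  5.7200e-01  1.0981e+01  1.2900e-01  3.4400e-01  3.0000e-03
  9.0000e-03] std tz [0.034 0.036]
```

Request:
{"method": "step_arm", "body": {
  "motion": [
    [[0,0,0],0.02],
    [[0,0,0],0.03],
    [[0,0,0],0.03]
  ]
}}

```text
time: 16.12
tool_pos: [0.5638, -0.0719, 0.1334]
tool_rot: [3.138, -0.005, 0.367]
contact_force: [-1.7, 1.2, 10.3]
opening: 0.0091
grip_force: 20.0
```

```bash
python3 o.py
```

```text
0.3668 0.9423 [-1.687  1.1   10.679  0.159  0.346  0.015  0.024] std tz [0.022 0.018]
```

Request:
{"method": "step_arm", "body": {
  "motion": [
    [[0,0,0],0.02],
    [[0,0,0],0.03],
    [[0,0,0],0.03]
  ]
}}

```text
time: 16.7
tool_pos: [0.5638, -0.0719, 0.1334]
tool_rot: [3.138, -0.005, 0.337]
contact_force: [-1.3, 1.1, 9.8]
opening: 0.0089
grip_force: 20.0
```

```bash
python3 o.py
```

```text
0.3369 0.9722 [-0.992  1.194 10.518  0.141  0.347  0.012  0.024] std tz [0.027 0.018]
```

Request:
{"method": "step_arm", "body": {
  "motion": [
    [[0,0,0],0.02],
    [[0,0,0],0.03],
    [[0,0,0],0.03]
  ]
}}

```text
time: 17.27
tool_pos: [0.5638, -0.0719, 0.1334]
tool_rot: [3.138, -0.005, 0.307]
contact_force: [-1.6, 0.9, 10.4]
opening: 0.0092
grip_force: 20.0
```

```bash
python3 o.py
```

```text
0.307 1.0022 [-1.389  0.594 10.64   0.13   0.356  0.075  0.076] std tz [0.041 0.018]
```

The torque is rising, so the stop has been met. Smaller steps from here.

Request:
{"method": "step_arm", "body": {
  "motion": [
    [[0,0,0],0.01],
    [[0,0,0],0.015],
    [[0,0,0],0.015]
  ]
}}

```text
time: 17.85
tool_pos: [0.5638, -0.0719, 0.1334]
tool_rot: [3.139, -0.005, 0.292]
contact_force: [-1.9, 1.0, 10.3]
opening: 0.0087
grip_force: 20.0
```

```bash
sed -i 's/range(4)/range(6)/' o.py; python3 o.py
```

```text
0.2921 1.0171 [-1.487  0.758 10.416  0.112  0.367  0.098  0.114] std tz [0.021 0.008]
```

Request:
{"method": "step_arm", "body": {
  "motion": [
    [[0,0,0],0.01],
    [[0,0,0],0.02],
    [[0,0,0],0.02],
    [[0,0,0],0.02]
  ]
}}

```text
time: 18.65
tool_pos: [0.5639, -0.0719, 0.1334]
tool_rot: [3.139, -0.005, 0.272]
contact_force: [-1.4, 1.9, 11.0]
opening: 0.0088
grip_force: 20.0
```

```bash
python3 o.py
```

```text
0.2722 1.0371 [-1.642  0.95  10.873  0.079  0.36   0.146  0.141] std tz [0.021 0.   ]
```

Snug: about 0.13 N m beyond friction. Next, open slightly, lift off and check.

Request:
{"method": "step_arm", "body": {
  "motion": [
    [[0,0,0],0],
    [[0,0,0],0],
    [[0,0,0],0],
    [[0,0,-0.02],0],
    [[0,0,-0.04],0],
    [[0,0,-0.1],0],
    [[0,0,-0.1],0]
  ],
  "hand": 190
}}

```text
time: 19.82
tool_pos: [0.5621, -0.0714, 0.1377]
tool_rot: [3.141, -0.0, 0.272]
contact_force: [1.0, -0.3, -0.3]
opening: 0.0234
grip_force: 0.0
```

Request:
{"method": "step_arm", "body": {
  "motion": [
    [[0,0,-0.1],0],
    [[0,0,-0.3],0],
    [[0,0,-0.6],0],
    [[0,0,-1.0],0],
    [[0,0,-1.4],0],
    [[0,0,-1.9],0],
    [[0,0,-1.9],0]
  ]
}}

```text
time: 20.7
tool_pos: [0.5631, -0.0717, 0.2547]
tool_rot: [3.138, -0.005, 0.272]
contact_force: [0.3, -0.1, -0.3]
opening: 0.0235
grip_force: 0.0
```

Run:
```python
from h import *
s=robot.observe(); print(s['tool_pos'],s['contact_force'],s['opening'])
c=snap('wrist','w3.png')
```

```text
[ 0.56309203 -0.07172737  0.25472726] [ 0.32862526 -0.08403842 -0.31665628] 0.023457796249039597
```

View pics/w3.png

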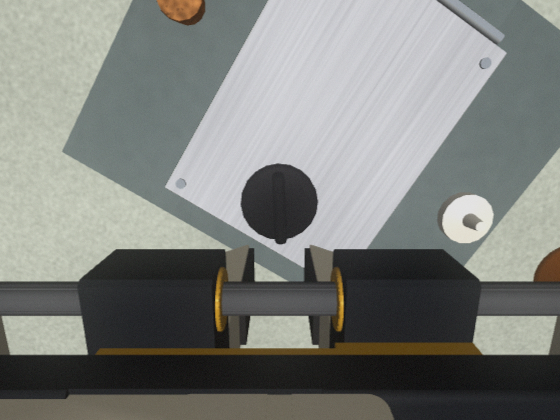

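The wing stayed turned (vertical in the view at column 280, about 1.0 rad to the box). The hatch is down, and the cork and filter disc are still in place.

```bash
python3 -c "
from cell import robot
print(robot.hand_in())"
```

```text
the job is handed in; nothing more can be done
None
```

I pushed the hatch shut and turned the tongue under the frame edge until it was snug on its stop, about 0.13 N m beyond friction at roughly 1.0 rad. I then let go, and the last picture showed the hatch staying down; the job is handed in but returned no verdict.

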